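# Lock a clevis pin with an R-clip

## Robot

A 6-joint arm with a two-finger parallel gripper is mounted at the origin on the work surface. World frame = base frame: x ahead of the robot, y to its left, z up, the work surface at z = 0. Lengths are in m, angles in rad, forces in N, time in s.
With the tool pointing down it reaches from about 0.225 to 0.875 m from the base axis. Payload 3.4 kg.
Tool frame: the origin (TCP) lies midway between the tips of the shut fingers; the grasp point (between the pads) lies 19 mm behind it; z points along the fingers, y is the line along which they close (so a half turn about z gives the same grasp; the last joint's range is limited). The gripper opens to 85 mm and grips with 20 to 120 N. Pads are 22 mm wide; open, the fingers measure 114 mm over their backs; the gripper's body (76 mm by 85 mm) begins 54 mm behind the grasp point. The pads swing forward as they close: fully open they stand 13 mm farther back than shut.
Start: joints at [-1.29, 0.276, 1.505, -0, 1.361, -0.121], TCP at [0.225, -0.529, 0.231] pointing down, gripper open.
Joint ranges: [-2.89, 2.89], [-0.75, 2.08], [0.22, 2.7], [-1.18, 4.32], [0.11, 2.71], [-2.7, 2.7]. Speed limits (rad/s): [2.57, 2.57, 3.14, 3.14, 3.14, 3.14].

## Interface

Orientations are given as a unit quaternion [w, x, y, z].
In Python, from cell import get_obs, vision, finish_job gives the robot as it stands.
- The arm moves only by the tool carry_out, never from a script. Its argument "series" is a list of rows, each a list of 3 entries, a list of its own where there are three numbers: the shift along the tool's x, y, z in cm, then the turn about the tool's z in rad, then the finger opening in cm, from 0 to 8.54. In form: [[[x, y, z], yaw, claw], ...]. A call has 1 to 5 rows; each row is the pose to reach, as a shift and turn from the pose commanded when the call began, along the tool's axes at that moment; what a row does not reach only later rows make up. A row lasts 1/8 s, in which the tool goes at most 62.5 mm and 10.7 degrees, less where a joint would pass 70% of its speed; a pose out of reach is approached as far as the arm can. A call with a gripper value outside its range is refused whole. The fingers move at their own pace and stop on an object; "squeeze" is the grip in N (left out, the last holds). Time passes only in rows, so rows that repeat a pose let the fingers close. It gives the time, the measured TCP pose, the force, the opening and the grip force at its end, in the units of the state.
- get_obs(): the state, without advancing time (a new reading comes with each control period).
- vision.capture(name): name is "scene" or "side" or "wrist"; returns the picture (384x512x3 uint8, blue, green, red); there is no depth.
- vision.camera_params(name): a dict with "mtx" (3x3 intrinsics, pixels), "distortion" ([k1, k2, p1, p2, k3] as OpenCV has them; the pictures are not rectified), "pose" (4x4, takes a point from camera to world coordinates). Camera axes: x right, y down, z forward; pixel columns grow to the right and rows downward; lengths in m; the calibration is good to about 2 mm. A picture is of the moment at which its call begins: read the wrist's pose just before it. camera_params takes no time and is no camera call; for the wrist camera it gives the pose at the moment of the call.
- finish_job(): hands the job in; it is judged then, once.
The state is a dict: "t": time; "q": joint angles; "qd": joint speeds; "joint_efforts": joint torques, N m; "position": TCP position; "eef_rot": TCP orientation; "ft_force": force on the tool from outside, world axes, zero at the start; "torque": the same for the moment, N m; "gripper_width": finger opening in m; "grip_force": force on a finger pad.
Only numpy, scipy, OpenCV 4.12 (cv2) and the standard library are available. Lean on these libraries where they do the work, as an engineer would, in place of code of your own. Each camera call takes 0.05 s, during which the arm holds its last target. There are 200 camera calls.

## Task

Take the big R-clip off the wooden block and lock the upright clevis pin with it: push the straight leg right through the pin's cross-hole, with the bent leg riding over the outside of the pin, until the pin snaps into the hollow of the bent leg, then let go. The pin sticks up by a different amount each time and its height is not known, so find its height by feel or sight, and work gently: never strike or force the pin or its fixture with more than about 30 N. Leave the other parts on the bench where they are.

Things in the scene. Friction and masses are not known exactly. Their poses are not given: they have to be found in the camera images.
- fixture: Clevis fixture fixed to the bench: green base plate 110 x 84 x 10 mm, dark fork 54 mm wide, rod end 20 mm thick out to 97 mm on its +x side. Origin on the bench under the pin's axis; z up; x is the direction of the pin's cross-hole, pointing roughly away from the robot. An upright pin comes out of the fork; it cannot turn.
- fork_top (a point): Point on the pin's axis level with the fork's flat top, 44 mm above the bench; axes as the fixture. The steel pin, 28 mm thick, flat-topped, rises from here. Its height is not measured and differs each time: top 72 to 96 mm above the bench. The cross-hole's centre is always 14 mm below its top; hole 8.5 mm wide and high, mouths bevelled 2.5 mm at the sides, 1 mm above and below. About 30 N slides the pin up or down.
- block: Fixed dark wooden block 66 x 70 x 25 mm (x, y, z) on which the clip lies at the start; origin under its centre. The clip's eye overhangs the block's -x edge, in free air 25 mm above the bench.
- clip_eye (a point): Centre of the R-clip's eye, the place to grip. Clip: 6 mm round steel wire, flat, 128 mm long, 70 to 110 g; wire centres 28 mm above the bench at first. x along the straight leg to its tip, y towards the bent leg, z up. The eye is a loop 28 mm wide outside (y -14 to +14), straight-sided 13 mm before and behind this point, ending 22 mm behind it.
- clip_tip (a point): Square-cut tip of the straight leg, 106 mm ahead of the eye's centre; same axes. The straight leg lies on the eye's x axis. The bent leg, on the +y side, is sprung about a point 14 mm ahead of the eye's centre and 10 mm to +y, and ends in an outward flare 97 mm ahead of the eye's centre, 20 mm to +y.
- clip_seat (a point): Point on the straight leg's centre line 59 mm ahead of the eye's centre, same axes; it lies on the pin's axis when the clip is home, opposite the hollow of the bent leg (about 2 mm of play either way). The bent leg's throat meets the pin when this point is still some 38 mm short; pushing it over takes roughly 5 to 20 N until it snaps.
- bent_leg (a joint): How far the clip's bent leg is sprung open, rad: 0 at rest, about 0.13 as its throat passes over the pin, about 0.045 when home (it grips the pin lightly); stop at 0.35. Spring 4.5 N m/rad with a preload of 0.09 N m.
- bush: Bystander: a plain dark steel bush, 32 mm across, 26 mm high; leave it alone. Origin at its underside.
- socket: Bystander: a steel socket, 26 mm across, 34 mm high; leave it alone. Origin at its underside.
- spanner: Bystander: a dark spanner about 170 mm long, lying flat; leave it alone. Origin at its underside.
- can: Bystander: a closed can, 60 mm across, 75 mm high; leave it alone. Origin at its underside.
- cup: Bystander: an open dark steel cup, 60 mm across, 60 mm high; leave it alone. Origin at its underside.
- driver: Bystander: a screwdriver lying flat; leave it alone. Origin at its underside.
- slug: Bystander: a solid dark steel slug, 36 mm across, 50 mm high, standing; leave it alone. Origin at its underside.
Not all that is in view belongs to the job. Leave any blue, orange or red look-alike of the part that bears clip_eye alone.

How it is judged:
By the outcome, as a careful person would: the job done as asked, in the order asked, and still so for the second after the job is handed in, with the robot touching nothing.
It also fails if it takes over 64 s, if anything falls off the work surface, if the arm or the gripper's body presses on something with over 40 N, if the wrist force passes 120 N, or if a joint passes its speed limit or range.

## Working session

There is one attempt and no reset: what is moved stays moved. The work goes in short steps, Python scripts to look and compute and a tool call to move; the robot and the scene stay as the last step left them, time stands still between calls to the robot, and variables do not carry over. Pictures are saved under pics/ and viewed, at most 10 in all, crops included, and the job is handed in when it is done.

Besides the shell and the picture viewer there is one more tool, called after "Emit:" by a JSON object that holds its "api" and its "payload". carry_out: Moves the arm, as the interface text tells. Its arguments: {"type":"object","properties":{"series":{"type":"array"},"squeeze":{"type":"number"}},"required":["series"]}

```bash
mkdir -p pics; ls
cat > h.py <<'E'
import numpy as np, cv2, json
from cell import get_obs, vision
def snap(n,f):
    P=vision.camera_params(n); im=vision.capture(n); cv2.imwrite('pics/'+f+'.png',im)
    np.savez('pics/'+f+'.npz',m=np.array(P['mtx']),d=np.array(P['distortion'],float),p=np.array(P['pose'])); return im
def ray(f,uv):
    z=np.load('pics/'+f+'.npz'); q=cv2.undistortPoints(np.array([[uv]],float),z['m'],z['d'])[0,0]
    r=z['p'][:3,:3]@np.array([q[0],q[1],1.]); return z['p'][:3,3],r/np.linalg.norm(r)
def onz(f,uv,h):
    o,r=ray(f,uv); return o+r*(h-o[2])/r[2]
def tri(*a):
    A=np.zeros((3,3));b=np.zeros(3);L=[ray(*x) for x in a]
    for o,r in L:
        M=np.eye(3)-np.outer(r,r);A+=M;b+=M@o
    X=np.linalg.solve(A,b); return X,[round(1e3*np.linalg.norm((np.eye(3)-np.outer(r,r))@(X-o)),1) for o,r in L]
def proj(f,X):
    z=np.load('pics/'+f+'.npz');R=z['p'][:3,:3];t=z['p'][:3,3]
    return cv2.projectPoints(np.array(X,float).reshape(-1,1,3),cv2.Rodrigues(R.T)[0],-R.T@t,z['m'],z['d'])[0][:,0]
E
python3 - <<'E'
from h import *
a=snap('scene','s0');b=snap('side','d0');c=snap('wrist','w0')
o=get_obs();print(o)
for n in ('s0','d0','w0'): print(n,np.load(f'pics/{n}.npz')['p'].round(3).tolist(),np.load(f'pics/{n}.npz')['m'][0,0])
cv2.imwrite('pics/all.png',cv2.resize(np.vstack([a,b]),(512,768))[:, :] if 0 else np.hstack([cv2.resize(a,(400,300)),cv2.resize(b,(400,300))]))
E
```

```text
pics
{'t': 0.15, 'q': array([-1.29000330e+00,  2.76465122e-01,  1.50581159e+00,  1.31817801e-05,
        1.36072365e+00, -1.20972603e-01]), 'qd': array([-0.00079503, -0.00213666, -0.00432023, -0.00042512, -0.00135173,
       -0.00163134]), 'joint_efforts': array([ 2.73181286e-03, -4.17140150e+01, -2.46033669e+01, -1.30774661e-04,
        7.50797451e-03, -1.35030871e-05]), 'position': array([ 0.22475661, -0.528835  ,  0.23064191]), 'eef_rot': array([-7.02120888e-04,  9.79890840e-01,  1.99533069e-01, -4.97607020e-05]), 'ft_force': array([-0.3436615 , -0.52995129, -0.90270001]), 'torque': array([-0.02115645, -0.01617949,  0.01723698]), 'grip_force': 0.0, 'gripper_width': 0.085269422471007}
s0 [[0.65, 0.505, -0.568, 1.117], [0.76, -0.429, 0.488, -0.522], [0.003, -0.749, -0.663, 0.734], [0.0, 0.0, 0.0, 1.0]] 352.0103609784199
d0 [[-0.977, 0.118, -0.175, 0.737], [0.211, 0.57, -0.794, 1.036], [0.006, -0.813, -0.582, 0.828], [0.0, 0.0, 0.0, 1.0]] 477.11100602609025
w0 [[0.391, -0.882, -0.262, 0.293], [-0.92, -0.375, -0.11, -0.5], [-0.001, 0.284, -0.959, 0.372], [0.0, 0.0, 0.0, 1.0]] 279.460853020668
```

View pics/s0.png

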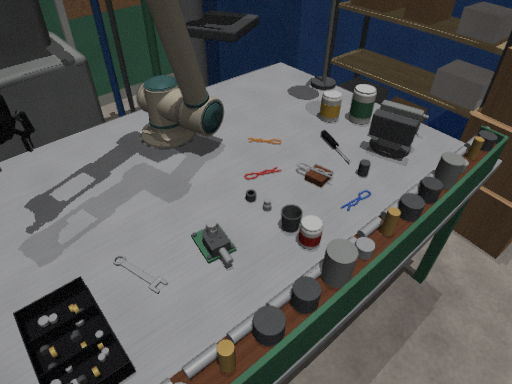

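View pics/d0.png

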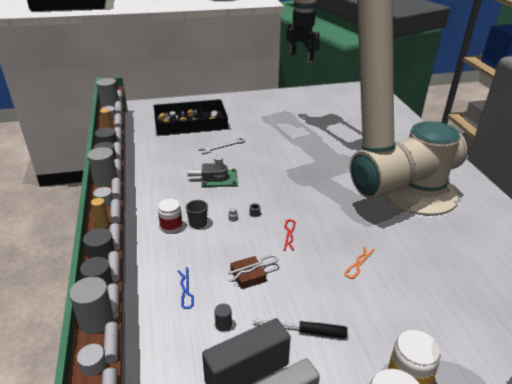

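Four clip shapes are in view:
- orange: scene (265,141)
- red: scene (262,173)
- blue: scene (356,200)
- bare steel: scene (316,171), side (254,268)

The steel one lies on the wooden block, so it's the one meant. The pin is at scene (212,235), side (218,165). I'll confirm both in one enlarged crop.

Run:
```python
from h import *
a=cv2.imread('pics/s0.png');b=cv2.imread('pics/d0.png')
def cr(im,x,y,w=66,h=50):
    t=cv2.resize(im[y:y+h,x:x+w],(396,300),interpolation=cv2.INTER_CUBIC)
    for k in range(0,w,10): cv2.putText(t,str(x+k),(k*6,8),0,.3,(0,255,255),1); cv2.line(t,(k*6,10),(k*6,14),(0,255,255),1)
    for k in range(0,h,10): cv2.putText(t,str(y+k),(0,k*6+4),0,.3,(0,0,255),1)
    return t
m=np.vstack([np.hstack([cr(a,285,150),cr(b,222,245)]),np.hstack([cr(a,185,218),cr(b,180,145)])])
cv2.imwrite('pics/m0.png',m)
```

```text
(no output)
```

View pics/m0.png

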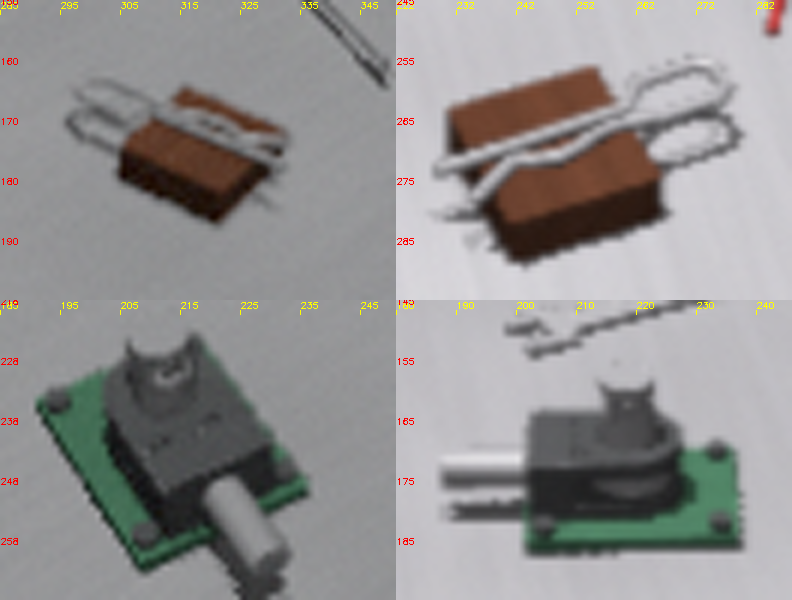

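Run:
```python
from h import *
for n,u,v in (('eye',(302,167),(269.5,259.5)),('tip',(332,178),(229,272.5)),('rodend',(229,260),(188,172.5)),('pintop',(211.5,224),(217.5,156.5))):
    X,e=tri(('s0',u),('d0',v)); print(n,X.round(4),e)
for c,u in (('p1',(192,235)),('p2',(208,262)),('p3',(237,249))): print(c,onz('s0',u,.01).round(3))
for c,u in (('q1',(201,186)),('q2',(238,186)),('q3',(236,169))): print(c,onz('d0',u,.01).round(3))
```

```text
eye [0.5148 0.2085 0.0225] [np.float64(1.6), np.float64(1.6)]
tip [0.6199 0.2359 0.0265] [np.float64(1.9), np.float64(1.9)]
rodend [ 0.6682 -0.2138  0.0292] [np.float64(0.3), np.float64(0.3)]
pintop [ 0.5788 -0.2008  0.0811] [np.float64(2.5), np.float64(2.5)]
p1 [ 0.523 -0.231  0.01 ]
p2 [ 0.626 -0.25   0.01 ]
p3 [ 0.641 -0.167  0.01 ]
q1 [ 0.636 -0.161  0.01 ]
q2 [ 0.527 -0.138  0.01 ]
q3 [ 0.515 -0.233  0.01 ]
```

The crop confirms it: the steel clip lies on the block with its eye at side (270,259) and tip at side (229,272), and the bent leg is on the +y side. The pin stands in the fork near scene (211,224). Next I'll bring the wrist camera over the pin.

Emit:
{"api": "carry_out", "payload": {"series": [[[6,-5.4,0.6],0.15,8.5],[[12,-10.8,1.2],0.3,8.5],[[18,-16.2,1.8],0.45,8.5],[[24,-21.6,2.4],0.59,8.5],[[30.5,-27.1,3],0.59,8.5]]}}

```text
t: 0.78
position: [0.3579, -0.2453, 0.2081]
eef_rot: [0.0, 0.996, -0.095, 0.0]
ft_force: [1.9, 0.2, -0.0]
gripper_width: 0.0848
grip_force: 0.0
```

Emit:
{"api": "carry_out", "payload": {"series": [[[0,0,0],0,8.5],[[0,0,0],0,8.5],[[0,0,0],0,8.5]]}}

```text
t: 1.15
position: [0.3571, -0.2486, 0.2083]
eef_rot: [0.0, 0.995, -0.095, -0.0]
ft_force: [0.3, -0.2, -0.8]
gripper_width: 0.0852
grip_force: 0.0
```

Run:
```python
from h import *
snap('wrist','w1');o=get_obs();print(o['t'],o['position'],o['eef_rot'],o['ft_force'])
R=np.load('pics/w1.npz')['p'];print(R[:3,3], proj('w1',[[.5788,-.2008,.081],[.668,-.214,.029],[.515,.2085,.028]]))
```

```text
1.2 [ 0.3570861  -0.24868478  0.20828366] [ 2.74473989e-04  9.95467912e-01 -9.50976355e-02 -2.36343831e-05] [ 0.38196237  0.07377358 -0.87035728]
[ 0.43008865 -0.26163438  0.35025373] [[ 142.13423555  -68.63100181]
 [ 148.88687296 -157.85666379]
 [-174.75014921  114.67838355]]
```

Emit:
{"api": "carry_out", "payload": {"series": [[[5,-3,0],0,8.5],[[9,-6,0],0,8.5],[[12.5,-7.5,0],0,8.5],[[12.5,-7.5,0],0,8.5]]}}

```text
t: 1.7
position: [0.4964, -0.198, 0.2077]
eef_rot: [0.0, 0.996, -0.094, 0.0]
ft_force: [-2.0, -0.1, 1.0]
gripper_width: 0.0851
grip_force: 0.0
```

Run:
```python
from h import *
snap('wrist','w1');o=get_obs();print(o['t'],o['position'],o['ft_force'])
```

```text
1.75 [ 0.49464144 -0.19798585  0.207645  ] [-0.17692536 -0.20335016 -0.10233663]
```

Emit:
{"api": "carry_out", "payload": {"series": [[[4,0,0],0,8.5],[[8,0,0],0,8.5],[[10,0,0],0,8.5],[[10,0,0],0,8.5]]}}

```text
t: 2.25
position: [0.5921, -0.2172, 0.2076]
eef_rot: [0.0, 0.995, -0.095, -0.001]
ft_force: [0.3, -0.0, 0.5]
gripper_width: 0.085
grip_force: 0.0
```

Run:
```python
from h import *
b=snap('wrist','w2');a=cv2.imread('pics/w1.png');o=get_obs();print(o['t'],o['position'],o['ft_force'])
def cr(f,im):
    c=proj(f,[.577,-.199,.06])[0].astype(int); x=max(0,min(512-100,c[0]-50));y=max(0,min(384-150,c[1]-75));print(x,y,c)
    t=cv2.resize(im[y:y+150,x:x+100],None,fx=4,fy=4,interpolation=cv2.INTER_CUBIC)
    for k in range(0,100,10): cv2.putText(t,str(x+k),(k*4,8),0,.3,(0,255,255),1);cv2.line(t,(k*4,10),(k*4,14),(0,255,255),1)
    for k in range(0,150,10): cv2.putText(t,str(y+k),(0,k*4+4),0,.3,(0,0,255),1)
    return t
cv2.imwrite('pics/m1.png',np.hstack([cr('w1',a),cr('w2',b)]))
```

```text
2.3 [ 0.59103578 -0.21669657  0.20774098] [-1.20005159  0.71149777 -0.23340177]
190 28 [240 103]
190 122 [240 197]
```

View pics/m1.png

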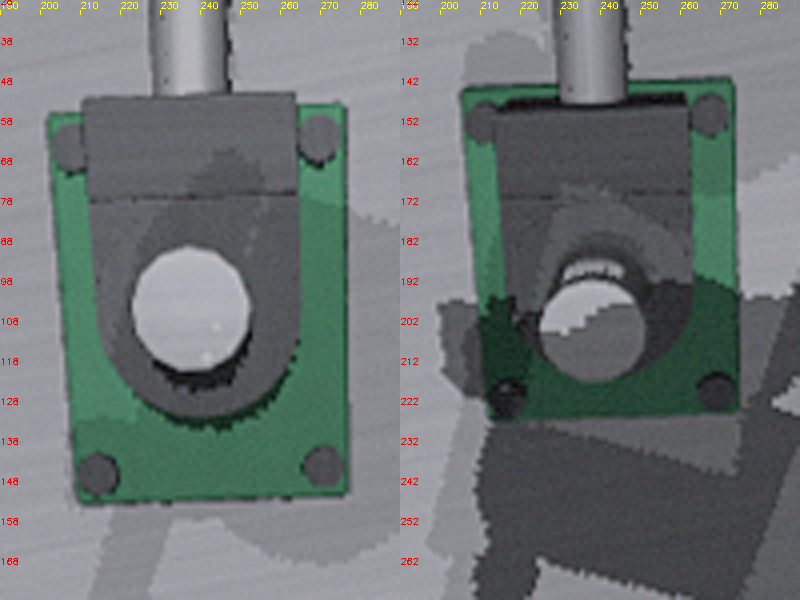

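Left is w1: the pin top is centred at (237.4,104.9). Right is w2: the pin top is at (238,204.1). The base plate's four corners are clear in both views.

Run:
```python
from h import *
f=lambda c,x0,y0:(c[0]/4+x0-.375,c[1]/4+y0-.375)
p1=f((191,309),190,28);p2=f((193,330),190,122)
print(tri(('w1',p1),('w2',p2)))
for n,x0,y0,C in (('w1',190,28,[(80,503),(347,493),(48,115),(345,104)]),('w2',190,122,[(90,419),(338,408),(62,89),(332,79)])):
    P=np.array([onz(n,f(c,x0,y0),.01) for c in C]);print(P.round(4).tolist())
    for i,j in ((0,1),(2,3)): d=P[i]-P[j];print('yawY',np.degrees(np.arctan2(-d[0],d[1])),np.linalg.norm(d))
    for i,j in ((0,2),(1,3)): d=P[j]-P[i];print('yawX',np.degrees(np.arctan2(d[1],d[0])),np.linalg.norm(d))
# pin diameter per height
for h in(.072,.08,.088,.096):
  print(h,[np.linalg.norm(onz('w1',f(a,190,28),h)-onz('w1',f(b,190,28),h)).round(4) for a,b in (((132,309),(250,309)),)],[np.linalg.norm(onz('w2',f(a,190,122),h)-onz('w2',f(b,190,122),h)).round(4) for a,b in (((140,330),(247,330)),)])
# refine from scene/side with fixed height
```

```text
(array([ 0.57613079, -0.19668118,  0.07790702]), [np.float64(0.0), np.float64(0.0)])
[[0.5289, -0.1485, 0.01], [0.5167, -0.2289, 0.01], [0.6356, -0.1647, 0.01], [0.6229, -0.246, 0.01]]
yawY -8.626351560668295 0.08127629460845472
yawY -8.846135137405229 0.08232041251259689
yawX -8.611498556588824 0.10785065936124562
yawX -9.167433785188276 0.10753967507860134
[[0.53, -0.1486, 0.01], [0.5184, -0.2294, 0.01], [0.6365, -0.1652, 0.01], [0.6241, -0.2456, 0.01]]
yawY -8.138748211495447 0.08158070422803444
yawY -8.784203249994063 0.08137595037624387
yawX -8.830939314904116 0.10778705857036006
yawX -8.724340687548118 0.10686806809931307
0.072 [np.float64(0.028)] [np.float64(0.0281)]
0.08 [np.float64(0.0272)] [np.float64(0.0273)]
0.088 [np.float64(0.0264)] [np.float64(0.0265)]
0.096 [np.float64(0.0256)] [np.float64(0.0256)]
```

Emit:
{"api": "carry_out", "payload": {"series": [[[-2.5,-5.5,0],-0.1,8.5],[[-5,-11,0],-0.2,8.5],[[-7.5,-16.5,0],-0.3,8.5],[[-10,-22,0],-0.44,8.5],[[-12.5,-27.5,0],-0.44,8.5]]}}

```text
t: 2.92
position: [0.5187, 0.0786, 0.2086]
eef_rot: [0.0, 0.992, 0.125, -0.0]
ft_force: [0.9, 0.0, 0.1]
gripper_width: 0.085
grip_force: 0.0
```

```bash
cat > rel.py <<'E'
from h import *
from scipy.spatial.transform import Rotation as Ro
def T():
    o=get_obs();q=o['eef_rot'];return o,Ro.from_quat([q[1],q[2],q[3],q[0]]).as_matrix()
def rel(tgt):
    o,R=T();return (100*R.T@(np.array(tgt)-o['position'])).round(2), np.degrees(np.arctan2(R[1,0],R[0,0])).round(2)
E
python3 -c "
from rel import *
print(rel([.49,.2,.18]))"
```

```text
(array([  0.24, -12.48,   2.86]), np.float64(14.38))
```

Emit:
{"api": "carry_out", "payload": {"series": [[[0,-6,1.5],0,8.5],[[0,-12,3],0,8.5],[[0,-12.2,3],0,8.5],[[0,-12.2,3],0,8.5]]}}

```text
t: 3.42
position: [0.49, 0.195, 0.1786]
eef_rot: [0.001, 0.992, 0.126, 0.0]
ft_force: [-0.4, -0.3, -0.1]
gripper_width: 0.0852
grip_force: 0.0
```

Run:
```python
from h import *
snap('wrist','w3');o=get_obs();print(o['t'],o['position'])
```

```text
3.475 [0.49065409 0.19459489 0.17877326]
```

Emit:
{"api": "carry_out", "payload": {"series": [[[4,0,0],0,8.5],[[8,0,0],0,8.5],[[8,0,0],0,8.5],[[8,0,0],0,8.5]]}}

```text
t: 3.98
position: [0.5679, 0.2141, 0.1781]
eef_rot: [0.0, 0.992, 0.124, -0.001]
ft_force: [-0.1, 0.2, -0.4]
gripper_width: 0.0854
grip_force: 0.0
```

Run:
```python
from h import *
b=snap('wrist','w4');a=cv2.imread('pics/w3.png');o=get_obs();print(o['t'],o['position'])
def cr(f,im):
    c=proj(f,[.56,.22,.028])[0].astype(int); x=max(0,min(512-100,c[0]-50));y=max(0,min(384-150,c[1]-75));print(x,y,c)
    t=cv2.resize(im[y:y+150,x:x+100],None,fx=4,fy=4,interpolation=cv2.INTER_CUBIC)
    for k in range(0,100,10): cv2.putText(t,str(x+k),(k*4,8),0,.3,(0,255,255),1);cv2.line(t,(k*4,10),(k*4,14),(0,255,255),1)
    for k in range(0,150,10): cv2.putText(t,str(y+k),(0,k*4+4),0,.3,(0,0,255),1)
    return t
cv2.imwrite('pics/m2.png',np.hstack([cr('w3',a),cr('w4',b)]))
```

```text
4.025 [0.56753719 0.21441275 0.17826867]
197 34 [247 109]
196 111 [246 186]
```

View pics/m2.png

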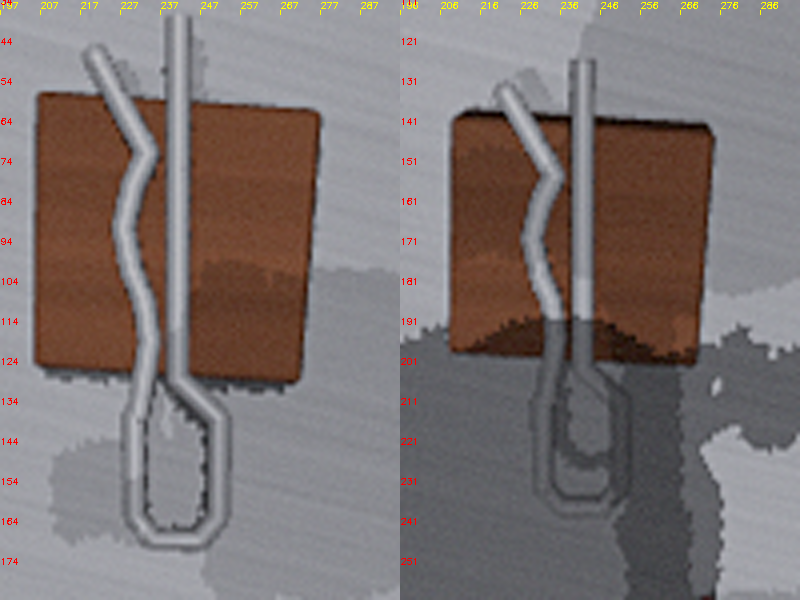

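Left (w3): tip at crop (177,14), eye's rear edge at (177,549). Right (w4): tip at crop (182,61), eye's rear edge at (182,518). The bent leg is on the left, which is +y, and the eye is clear of the block.

Run:
```python
from rel import *
f=lambda c,x0,y0:(c[0]/4+x0-.375,c[1]/4+y0-.375)
A=lambda c:('w3',f(c,197,34));B=lambda c:('w4',f(c,196,111))
t=tri(A((177,14)),B((182,61)));e=tri(A((177,549)),B((182,518)));print(t,e)
for g in (A,B):
  a,b=((177,14),(177,549)) if g is A else ((182,61),(182,518))
  P=onz(*g(a),.028);Q=onz(*g(b),.028);d=P-Q;L=np.linalg.norm(d);E=P-d/L*.106
  print(P.round(4),Q.round(4),L,'yaw',np.degrees(np.arctan2(d[1],d[0])),'eye',E.round(4))
d=t[0]-e[0];print(np.linalg.norm(d))
for p in ((35,365),(300,382)): print('blk edge',onz(*A(p),.025).round(4))
E=[0.5155,0.2085]; print(rel(E+[.01]))
```

```text
(array([0.6210193 , 0.24093091, 0.03185074]), [np.float64(0.1), np.float64(0.1)]) (array([0.49823422, 0.21115924, 0.03171485]), [np.float64(0.0), np.float64(0.0)])
[0.6218 0.2414 0.028 ] [0.4974 0.2111 0.028 ] 0.1279993625881598 yaw 13.705660377150993 eye [0.5188 0.2163 0.028 ]
[0.6208 0.2409 0.028 ] [0.4964 0.2109 0.028 ] 0.12796459381654773 yaw 13.558527604906889 eye [0.5177 0.2161 0.028 ]
0.1263429771137389
blk edge [0.5346 0.2579 0.025 ]
blk edge [0.5475 0.1907 0.025 ]
(array([-5.17, -0.72, 16.83]), np.float64(14.32))
```

Run:
```python
from rel import *
im=cv2.imread('pics/d0.png').astype(int);b,g,r=im[...,0],im[...,1],im[...,2]
m=(r>150)&(g<90)&(b<90);m[:200]=0;m[260:]=0;m[:,:260]=0;v,u=np.nonzero(m)
P=np.array([onz('d0',(float(x),float(y)),.004) for x,y in zip(u,v)]);print(P.min(0),P.max(0),P[P[:,1].argmax()])
print(rel([.5182,.2162,.06]),rel([.5182,.2162,.008]))
```

```text
[0.40530236 0.04453342 0.004     ] [0.46243373 0.16223967 0.004     ] [0.44234275 0.16223967 0.004     ]
(array([-4.72, -1.4 , 11.83]), np.float64(14.32)) (array([-4.71, -1.4 , 17.03]), np.float64(14.32))
```

Emit:
{"api": "carry_out", "payload": {"series": [[[-4.7,-1.4,3],0.012,5.5],[[-4.7,-1.4,8],0.012,5.5],[[-4.7,-1.4,11.8],0.012,5.5],[[-4.7,-1.4,11.8],0.012,5.5],[[-4.7,-1.4,11.8],0.012,5.5]]}}

```text
t: 4.65
position: [0.52, 0.2178, 0.0617]
eef_rot: [-0.0, 0.993, 0.119, 0.001]
ft_force: [-0.4, 0.3, -0.2]
gripper_width: 0.0553
grip_force: 0.0
```

```bash
python3 -c "
from rel import *
print(rel([.5182,.2162,.008]),get_obs()['t'],get_obs()['gripper_width'])"
```

```text
(array([-0.23,  0.11,  5.37]), np.float64(13.73)) 4.65 0.055344185501408356
```

Emit:
{"api": "carry_out", "payload": {"series": [[[-0.2,0.1,3],0,5.5],[[-0.2,0.1,5],0,5.5],[[-0.2,0.1,5.3],0,5.5],[[-0.2,0.1,5.3],0,4],[[-0.2,0.1,5.3],0,4]], "squeeze": 80}}

```text
t: 5.28
position: [0.5187, 0.2167, 0.0087]
eef_rot: [-0.0, 0.993, 0.12, 0.001]
ft_force: [-0.5, -0.6, -0.5]
gripper_width: 0.0403
grip_force: 0.0
```

Emit:
{"api": "carry_out", "payload": {"series": [[[0,0,0],0,2],[[0,0,0],0,2],[[0,0,0],0,2],[[0,0,0],0,2],[[0,0,0],0,2]], "squeeze": 80}}

```text
t: 5.9
position: [0.5183, 0.2165, 0.0079]
eef_rot: [-0.0, 0.993, 0.12, 0.001]
ft_force: [-0.6, -0.3, 5.5]
gripper_width: 0.0252
grip_force: 78.3
```

Emit:
{"api": "carry_out", "payload": {"series": [[[0,0,-1],0,2],[[0,0,-3],0,2],[[0,0,-7],0,2],[[0,0,-12],0,2],[[0,0,-14],0,2]]}}

```text
t: 6.52
position: [0.5186, 0.2168, 0.1504]
eef_rot: [-0.0, 0.993, 0.12, 0.002]
ft_force: [0.5, 0.6, -0.4]
gripper_width: 0.0249
grip_force: 78.6
```

Run:
```python
from rel import *
w=snap('wrist','w5');d=snap('side','d5');s=snap('scene','s5');o,R=T();print(o['t'],o['position'],o['ft_force'],o['gripper_width'],R.round(4).tolist())
c=o['position']+R@[.04,0,-.019]
def cr(f,im,w,h):
    k=300//h; p=proj(f,c)[0].astype(int);x=p[0]-w//2;y=max(0,p[1]-h//2);print(f,x,y,p)
    t=cv2.resize(im[y:y+h,x:x+w],(390,300),interpolation=cv2.INTER_CUBIC);return t
k=cv2.resize(w,(400,300))
cv2.imwrite('pics/m3.png',np.vstack([np.hstack([k,cr('d5',d,78,60)]),np.hstack([cr('s5',s,78,60),np.zeros((300,400,3),np.uint8)])]))
```

```text
6.675 [0.51768557 0.21647609 0.14804712] [-0.27180443 -0.85149723 -1.22577878] 0.025593045432386108 [[0.9714, 0.2376, 0.0015], [0.2376, -0.9714, 0.0004], [0.0016, -0.0, -1.0]]
d5 215 190 [254 220]
s5 281 102 [320 132]
```

View pics/m3.png

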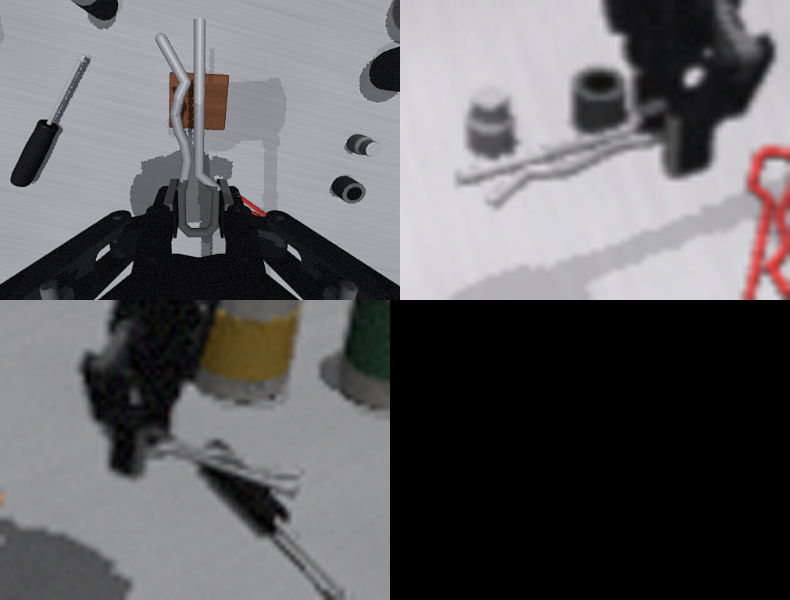

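Run:
```python
from rel import *
o,R=T();im=cv2.imread('pics/w5.png')
for u in (('w5',(254.7,24.3)),('d5',(227,226)),):
    pass
X,e=tri(('w5',(254.7,24.3)),('d5',(227,226)));print(X,e,'tool',(1e3*R.T@(X-o['position'])).round(1))
oo,r=ray('w5',(254.7,24.3))
oo=R.T@(oo-o['position']);r=R.T@r
for z in (-.03,-.025,-.019,-.015): print(z,(1e3*(oo+r*(z-oo[2])/r[2])).round(1))
t=cv2.resize(im[10:130,200:300],None,fx=5,fy=5,interpolation=cv2.INTER_CUBIC);t2=cv2.resize(cv2.imread('pics/d5.png')[210:240,220:270],(500,300)[:2],interpolation=cv2.INTER_CUBIC)
t3=cv2.resize(im[200:320,210:310],(300,300));c=np.zeros((600,800,3),np.uint8);c[:,:500]=t;c[:300,500:]=t3;c[300:480,500:]=cv2.resize(t2,(300,180));cv2.imwrite('pics/m4.png',c)
```

```text
[0.62039635 0.24162652 0.17328422] [np.float64(0.3), np.float64(0.3)] tool [105.8  -0.  -25.1]
-0.03 [ 1.048e+02  1.000e-01 -3.000e+01]
-0.025 [ 1.061e+02  1.000e-01 -2.500e+01]
-0.019 [ 1.076e+02  1.000e-01 -1.900e+01]
-0.015 [108.7   0.2 -15. ]
```

View pics/m4.png

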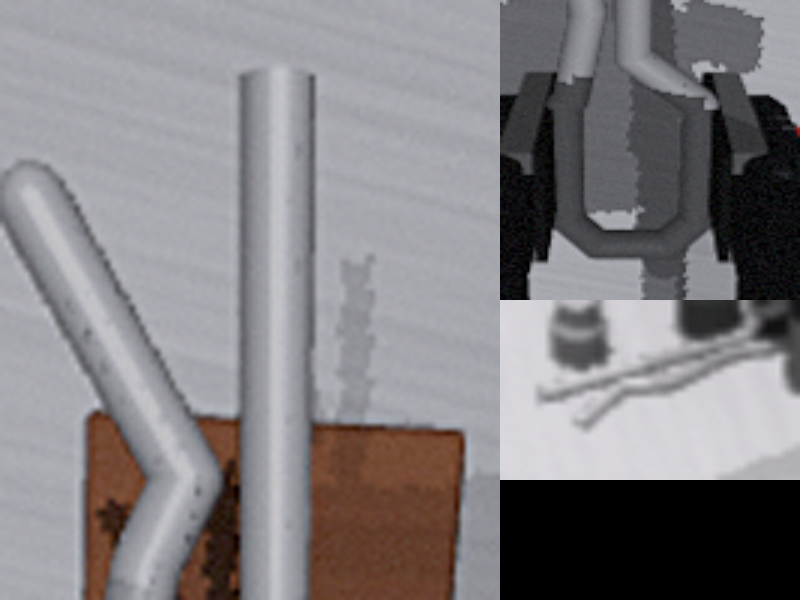

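Emit:
{"api": "carry_out", "payload": {"series": [[[-2,4.5,0],0.08,2],[[-4,9.3,0],0.16,2],[[-6,14,0],0.24,2],[[-8,18.6,0],0.32,2],[[-10,23.3,0],0.393,2]]}}

```text
t: 7.3
position: [0.4739, -0.0348, 0.1454]
eef_rot: [-0.0, 0.997, -0.078, -0.002]
ft_force: [0.7, -0.6, -1.2]
gripper_width: 0.0252
grip_force: 78.7
```

Emit:
{"api": "carry_out", "payload": {"series": [[[0,0,0],0,2]]}}

```text
t: 7.42
position: [0.4739, -0.0364, 0.1455]
eef_rot: [0.0, 0.997, -0.079, -0.002]
ft_force: [0.1, 0.6, -1.6]
gripper_width: 0.0252
grip_force: 78.9
```

```bash
python3 -c "
from rel import *
print(rel([.4633,-.1794,.085]),get_obs()['ft_force'],get_obs()['gripper_width'])"
```

```text
(array([ 1.23, 14.28,  6.06]), np.float64(-9.07)) [ 0.08356679  0.62655245 -1.61359754] 0.025185701624610726
```

Emit:
{"api": "carry_out", "payload": {"series": [[[0.4,4.8,0],-0.005,2],[[0.8,9.6,0],-0.005,2],[[1.2,14.3,1],-0.005,2],[[1.2,14.3,4],-0.005,2],[[1.2,14.3,6],-0.005,2]]}}

```text
t: 8.05
position: [0.4645, -0.1759, 0.0848]
eef_rot: [-0.001, 0.997, -0.074, -0.002]
ft_force: [0.7, 0.0, -0.2]
gripper_width: 0.0255
grip_force: 79.0
```

Emit:
{"api": "carry_out", "payload": {"series": [[[0,0,0],0,2],[[0,0,0],0,2]]}}

```text
t: 8.3
position: [0.4661, -0.1763, 0.0872]
eef_rot: [-0.0, 0.997, -0.074, -0.0]
ft_force: [-0.6, 0.3, 0.1]
gripper_width: 0.0253
grip_force: 79.0
```

Run:
```python
from rel import *
w=snap('wrist','w6');d=snap('side','d6')
print(rel([.4633,-.1794,.085]),get_obs()['ft_force'],get_obs()['position'],proj('w6',[.576,-.1967,.076]))
c=np.zeros((600,800,3),np.uint8);c[:,:480]=cv2.resize(w[0:150,200:320],(480,600),interpolation=cv2.INTER_CUBIC)
c[:300,480:]=cv2.resize(d[140:190,190:243],(320,300),interpolation=cv2.INTER_CUBIC);cv2.imwrite('pics/m5.png',c)
```

```text
(array([-0.28,  0.32,  0.3 ]), np.float64(-8.44)) [-0.12529607  0.22751449 -0.43484519] [ 0.46652998 -0.17665432  0.08796499] [[263.93642815  28.82935743]]
```

View pics/m5.png

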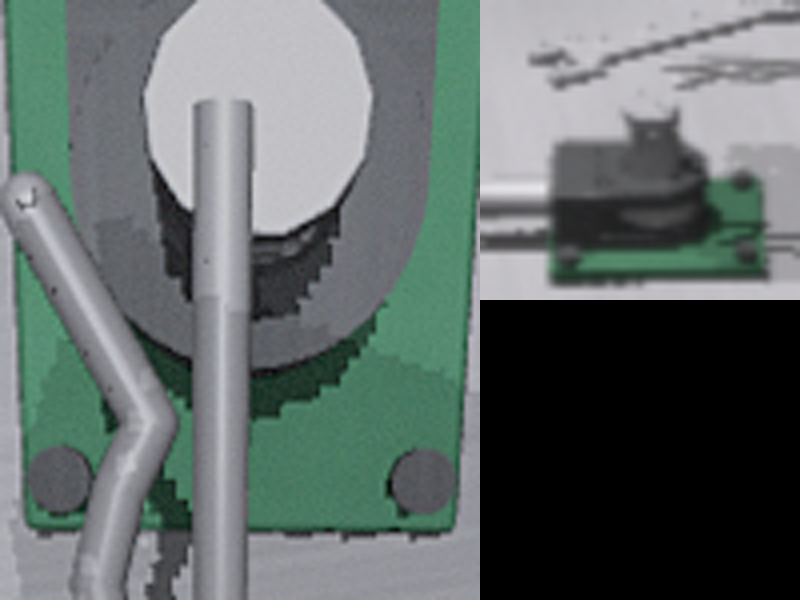

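The leg tip is over the pin, with tip at crop (223,100) and pin centre at crop (259,~105), so it needs about 3.3 mm in tool +y. I'll shift it, then lower gently to feel the top.

Emit:
{"api": "carry_out", "payload": {"series": [[[-0.3,0.33,0.5],0.005,2],[[-0.3,0.33,1],0.005,2],[[-0.3,0.33,1.6],0.005,2],[[-0.3,0.33,1.9],0.005,2],[[-0.3,0.33,2],0.005,2]]}}

```text
t: 9.02
position: [0.4622, -0.1796, 0.0669]
eef_rot: [-0.0, 0.997, -0.077, -0.0]
ft_force: [0.5, -0.3, -1.2]
gripper_width: 0.0248
grip_force: 79.0
```

Emit:
{"api": "carry_out", "payload": {"series": [[[0,0,0],0,2],[[0,0,0],0,2]]}}

```text
t: 9.28
position: [0.4625, -0.1797, 0.0674]
eef_rot: [0.0, 0.997, -0.077, 0.0]
ft_force: [0.5, -0.2, -0.2]
gripper_width: 0.0251
grip_force: 79.0
```

Emit:
{"api": "carry_out", "payload": {"series": [[[0,0,0.1],0,2],[[0,0,0.2],0,2],[[0,0,0.2],0,2]]}}

```text
t: 9.65
position: [0.4623, -0.1796, 0.0652]
eef_rot: [0.0, 0.997, -0.077, -0.0]
ft_force: [-0.0, -0.1, -0.7]
gripper_width: 0.0251
grip_force: 79.0
```

Emit:
{"api": "carry_out", "payload": {"series": [[[0,0,0.1],0,2],[[0,0,0.2],0,2],[[0,0,0.2],0,2]]}}

```text
t: 10.02
position: [0.4624, -0.1797, 0.0633]
eef_rot: [0.0, 0.997, -0.077, 0.0]
ft_force: [-0.4, 0.3, -0.1]
gripper_width: 0.0249
grip_force: 79.0
```

Emit:
{"api": "carry_out", "payload": {"series": [[[0,0,0.1],0,2],[[0,0,0.2],0,2],[[0,0,0.2],0,2]]}}

```text
t: 10.4
position: [0.4624, -0.1798, 0.0613]
eef_rot: [0.0, 0.997, -0.077, 0.0]
ft_force: [0.6, -0.3, 1.3]
gripper_width: 0.0253
grip_force: 79.1
```

Emit:
{"api": "carry_out", "payload": {"series": [[[0,0,0.1],0,2],[[0,0,0.1],0,2]]}}

```text
t: 10.65
position: [0.4624, -0.1798, 0.0603]
eef_rot: [0.0, 0.997, -0.077, 0.0]
ft_force: [-0.3, 0.0, 0.8]
gripper_width: 0.0255
grip_force: 79.1
```

Emit:
{"api": "carry_out", "payload": {"series": [[[0,0,0.1],0,2],[[0,0,0.1],0,2]]}}

```text
t: 10.9
position: [0.4624, -0.1798, 0.0593]
eef_rot: [0.0, 0.997, -0.077, 0.0]
ft_force: [-0.9, -0.7, 0.9]
gripper_width: 0.0251
grip_force: 79.1
```

```bash
python3 -c "
from rel import *
o,R=T();print(o['ft_force'],R.T@o['torque'])"
```

```text
[-0.89518075 -0.69442348  0.94006635] [-0.09754299  0.16770914  0.01637591]
```

Emit:
{"api": "carry_out", "payload": {"series": [[[0,0,0.1],0,2],[[0,0,0.1],0,2]]}}

```text
t: 11.15
position: [0.4625, -0.1798, 0.0583]
eef_rot: [0.0, 0.997, -0.077, 0.0]
ft_force: [-1.3, -0.1, 3.4]
gripper_width: 0.0252
grip_force: 79.2
```

```bash
python3 -c "
from rel import *
o,R=T();print(o['ft_force'],R.T@o['torque'])"
```

```text
[-1.28461291 -0.12840136  3.41937967] [-0.05590786  0.22977349  0.02137085]
```

Emit:
{"api": "carry_out", "payload": {"series": [[[0,0,0.1],0,2],[[0,0,0.1],0,2]]}}

```text
t: 11.4
position: [0.4625, -0.1798, 0.0573]
eef_rot: [0.0, 0.997, -0.077, 0.0]
ft_force: [-2.0, -0.5, 4.7]
gripper_width: 0.0249
grip_force: 79.3
```

```bash
python3 -c "
from rel import *
o,R=T();print(o['ft_force'],R.T@o['torque'])"
```

```text
[-1.95369151 -0.49948746  4.67283285] [-0.030889    0.28662322 -0.01368877]
```

Emit:
{"api": "carry_out", "payload": {"series": [[[0,0,-0.2],0,2],[[0,0,-0.2],0,2]]}}

```text
t: 11.65
position: [0.4624, -0.1797, 0.0593]
eef_rot: [0.0, 0.997, -0.077, 0.0]
ft_force: [-0.5, 0.3, 1.7]
gripper_width: 0.0251
grip_force: 79.3
```

```bash
python3 -c "
from rel import *
o,R=T();print(o['position'][2],o['ft_force'],R.T@o['torque'])"
```

```text
0.05933992740988525 [-0.466605    0.31722499  1.70388851] [-0.10790066  0.26762505  0.10281568]
```

Emit:
{"api": "carry_out", "payload": {"series": [[[0,0,-0.2],0,2],[[0,0,-0.2],0,2]]}}

```text
t: 11.9
position: [0.4624, -0.1797, 0.0612]
eef_rot: [0.0, 0.997, -0.077, 0.0]
ft_force: [0.2, -0.7, 0.6]
gripper_width: 0.0254
grip_force: 79.2
```

```bash
python3 -c "
from rel import *
o,R=T();print(o['position'][2],o['ft_force'],R.T@o['torque'])"
```

```text
0.06124352546749781 [ 0.19633186 -0.70327207  0.61521259] [-0.13264347  0.19143668  0.05816167]
```

Emit:
{"api": "carry_out", "payload": {"series": [[[0,0,-0.3],0,2],[[0,0,-0.3],0,2]]}}

```text
t: 12.15
position: [0.4621, -0.1794, 0.0642]
eef_rot: [-0.0, 0.997, -0.076, -0.0]
ft_force: [0.1, 1.2, -0.1]
gripper_width: 0.0252
grip_force: 79.2
```

```bash
python3 -c "
from rel import *
o,R=T();print(o['position'][2],o['ft_force'],R.T@o['torque'])"
```

```text
0.06418235375502415 [ 0.07184869  1.1881301  -0.08374394] [-0.03920033  0.02323082 -0.05528732]
```

```bash
cat > avg.py <<'E'
from rel import *
def avg(n=8):
    L=[]
    for _ in range(n): vision.capture('side');o,R=T();L.append(np.r_[o['position']*1e3,R.T@o['ft_force'],R.T@o['torque'],np.degrees(np.arctan2(R[1,0],R[0,0]))])
    L=np.array(L);print(o['t'],L.mean(0).round(2).tolist(),'sd',L.std(0).round(2)[[2,5,7]]); return L.mean(0)
if __name__=='__main__': avg()
E
python3 avg.py
```

```text
12.55 [462.07, -179.48, 64.1, 0.08, -0.2, 0.64, 0.01, 0.04, -0.02, -8.77] sd [0.03 0.5  0.03]
```

Emit:
{"api": "carry_out", "payload": {"series": [[[0,0,0.2],0,2],[[0,0,0.2],0,2]]}}

```text
t: 12.8
position: [0.4623, -0.1797, 0.0622]
eef_rot: [0.0, 0.997, -0.077, -0.0]
ft_force: [-1.5, 0.5, 0.6]
gripper_width: 0.0252
grip_force: 79.0
```

```bash
python3 avg.py
```

```text
13.2 [462.34, -179.69, 62.32, -0.51, -0.16, -0.62, 0.03, 0.02, -0.03, -8.78] sd [0.02 0.66 0.05]
```

Emit:
{"api": "carry_out", "payload": {"series": [[[0,0,0.15],0,2],[[0,0,0.15],0,2]]}}

```text
t: 13.45
position: [0.4624, -0.1797, 0.0607]
eef_rot: [0.0, 0.997, -0.077, 0.0]
ft_force: [-0.5, 1.5, 1.2]
gripper_width: 0.0252
grip_force: 79.1
```

```bash
python3 avg.py
```

```text
13.85 [462.35, -179.73, 60.79, -0.88, 0.02, -1.25, 0.0, 0.1, 0.0, -8.78] sd [0.01 0.47 0.03]
```

Emit:
{"api": "carry_out", "payload": {"series": [[[0,0,0.15],0,2],[[0,0,0.15],0,2]]}}

```text
t: 14.1
position: [0.4624, -0.1797, 0.0593]
eef_rot: [0.0, 0.997, -0.077, 0.0]
ft_force: [-0.8, -0.2, 2.3]
gripper_width: 0.0253
grip_force: 79.1
```

```bash
python3 avg.py
```

```text
14.5 [462.39, -179.74, 59.32, -1.03, 0.25, -2.23, -0.01, 0.11, -0.01, -8.78] sd [0.01 0.61 0.03]
```

Emit:
{"api": "carry_out", "payload": {"series": [[[0,0,-0.8],0,2],[[-1.1,0,-0.8],0,2],[[-2.2,-0.05,-0.8],0,2],[[-2.2,-0.05,0.4],0,2],[[-2.2,-0.05,1.26],0,2]]}}

```text
t: 15.12
position: [0.4402, -0.1757, 0.0457]
eef_rot: [-0.0, 0.997, -0.077, -0.0]
ft_force: [0.4, -1.1, -1.3]
gripper_width: 0.025
grip_force: 79.1
```

Emit:
{"api": "carry_out", "payload": {"series": [[[0,0,0],0,2],[[0,0,0],0,2]]}}

```text
t: 15.38
position: [0.441, -0.176, 0.0465]
eef_rot: [0.0, 0.997, -0.076, -0.0]
ft_force: [-0.2, 0.6, -1.1]
gripper_width: 0.0249
grip_force: 79.1
```

Run:
```python
from avg import *
avg()
w=snap('wrist','w7');d=snap('side','d7');s=snap('scene','s7')
c=np.zeros((600,800,3),np.uint8);c[:,:480]=cv2.resize(w[0:150,200:320],(480,600),interpolation=cv2.INTER_CUBIC)
c[:300,480:]=cv2.resize(d[140:190,200:253],(320,300),interpolation=cv2.INTER_CUBIC)
c[300:,480:]=cv2.resize(s[205:255,180:233],(320,300),interpolation=cv2.INTER_CUBIC);cv2.imwrite('pics/m6.png',c)
```

```text
15.775 [440.93, -175.95, 46.81, -0.38, -0.02, 0.7, 0.01, -0.03, -0.02, -8.77] sd [0.07 0.5  0.02]
```

View pics/m6.png

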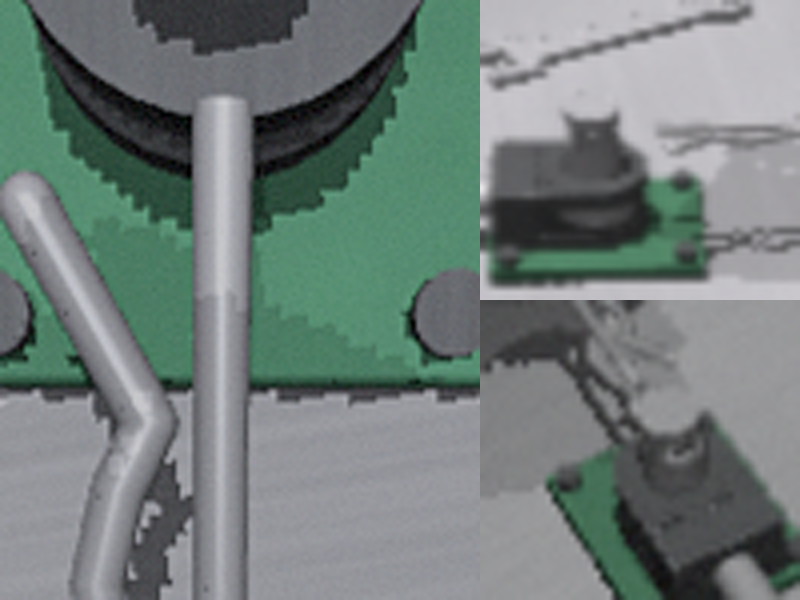

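Tip at wrist crop (222,97) and side (230,161.7), level with the upper part of the pin. I'll check the tip height against the pin before pushing.

Run:
```python
from rel import *
o,R=T()
for dv in (-.7,0,.7):
    X,e=tri(('w7',(255.1,23.9)),('d7',(229.9,161.6+dv)));print(X.round(4),e[0],(1e3*R.T@(X-o['position'])).round(1))
print('w6/w1/w2 pin', tri(('w1',(237.4,104.9)),('w6',(264.4,27.5)))[0],tri(('w2',(238,204.1)),('w6',(264.4,27.5)))[0])
c,s=np.cos(np.radians(-8.75)),np.sin(np.radians(-8.75))
# side picture: predicted pin axis/front line points
for h in (.072,.076,.080,.084): print(h,'top centre',proj('d7',[.576,-.1967,h])[0].round(1),'hole -x mouth',proj('d7',[.576-.014*c,-.1967-.014*s,h-.014])[0].round(1),proj('s7',[.576,-.1967,h])[0].round(1))
```

```text
[ 0.5427 -0.1909  0.0696] 1.9 [103.1  -0.7 -22.9]
[ 0.543  -0.1909  0.0673] 2.2 [103.5  -0.7 -20.5]
[ 0.5434 -0.191   0.0649] 2.5 [103.8  -0.7 -18.1]
w6/w1/w2 pin [ 0.57606124 -0.1967993   0.0781079 ] [ 0.57610624 -0.19682305  0.07785717]
0.072 top centre [218.1 160.2] hole -x mouth [222.9 164.1] [211.8 224.4]
0.076 top centre [218.1 159.1] hole -x mouth [222.8 162.9] [211.6 223.3]
0.08 top centre [218. 158.] hole -x mouth [222.8 161.8] [211.5 222.2]
0.084 top centre [218.  156.8] hole -x mouth [222.8 160.7] [211.4 221.1]
```

Everything agrees: pin top ≈ 80 mm and tip ≈ 67 mm, so the tip is level with the hole. I'll go in slowly.

Emit:
{"api": "carry_out", "payload": {"series": [[[0.5,0,0],0,2],[[1,0,0],0,2],[[1.4,0,0],0,2],[[1.4,0,0],0,2]]}}

```text
t: 16.42
position: [0.455, -0.1781, 0.0466]
eef_rot: [0.0, 0.997, -0.076, 0.0]
ft_force: [-0.9, -1.3, -1.3]
gripper_width: 0.0256
grip_force: 79.1
```

Emit:
{"api": "carry_out", "payload": {"series": [[[0.2,0,0],0,2],[[0.4,0,0],0,2],[[0.4,0,0],0,2]]}}

```text
t: 16.8
position: [0.4586, -0.1786, 0.0467]
eef_rot: [0.0, 0.997, -0.076, 0.0]
ft_force: [0.4, -0.6, -0.5]
gripper_width: 0.025
grip_force: 79.1
```

Emit:
{"api": "carry_out", "payload": {"series": [[[0.15,0,0],0,2],[[0.3,0,0],0,2],[[0.3,0,0],0,2]]}}

```text
t: 17.18
position: [0.4616, -0.1791, 0.0467]
eef_rot: [0.0, 0.997, -0.076, 0.0]
ft_force: [-0.1, 0.1, -0.4]
gripper_width: 0.025
grip_force: 79.1
```

```bash
python3 avg.py
```

```text
17.575 [461.38, -179.03, 46.66, -0.04, -0.3, 1.08, -0.01, -0.03, -0.01, -8.78] sd [0.01 0.36 0.03]
```

Emit:
{"api": "carry_out", "payload": {"series": [[[0.3,0,0],0,2],[[0.6,0,0],0,2],[[0.6,0,0],0,2]]}}

```text
t: 17.95
position: [0.4678, -0.1801, 0.0467]
eef_rot: [0.0, 0.997, -0.076, 0.0]
ft_force: [-0.2, 0.6, -0.9]
gripper_width: 0.025
grip_force: 79.1
```

Emit:
{"api": "carry_out", "payload": {"series": [[[0.3,0,0],0,2],[[0.6,0,0],0,2],[[0.9,0,0],0,2],[[0.9,0,0],0,2]]}}

```text
t: 18.45
position: [0.4766, -0.1815, 0.0467]
eef_rot: [0.0, 0.997, -0.077, 0.0]
ft_force: [0.9, -0.5, -1.4]
gripper_width: 0.0252
grip_force: 79.1
```

```bash
python3 avg.py
```

```text
18.85 [476.15, -181.29, 46.64, 0.14, 0.04, 0.88, -0.0, -0.04, -0.01, -8.78] sd [0.03 0.39 0.04]
```

Emit:
{"api": "carry_out", "payload": {"series": [[[0.3,0,0],0,2],[[0.6,0,0],0,2],[[0.8,0,0],0,2],[[0.8,0,0],0,2]]}}

```text
t: 19.35
position: [0.4838, -0.182, 0.0464]
eef_rot: [-0.0, 0.997, -0.076, -0.001]
ft_force: [-1.4, 2.3, -0.9]
gripper_width: 0.025
grip_force: 79.0
```

Emit:
{"api": "carry_out", "payload": {"series": [[[0.3,0,0],0,2],[[0.6,0,0],0,2],[[0.6,0,0],0,2]]}}

```text
t: 19.73
position: [0.488, -0.1825, 0.046]
eef_rot: [-0.001, 0.997, -0.076, -0.002]
ft_force: [-6.0, 3.5, 0.2]
gripper_width: 0.0254
grip_force: 78.9
```

```bash
python3 avg.py
```

```text
20.125 [488.08, -182.48, 46.06, -5.06, -1.73, 0.55, 0.3, -0.78, -0.2, -8.76] sd [0.02 0.43 0.03]
```

Emit:
{"api": "carry_out", "payload": {"series": [[[0.2,0,0],0,2],[[0.4,0,0],0,2],[[0.4,0,0],0,2]]}}

```text
t: 20.5
position: [0.4892, -0.1825, 0.0455]
eef_rot: [-0.001, 0.997, -0.076, -0.005]
ft_force: [-9.4, 2.2, 1.4]
gripper_width: 0.0251
grip_force: 79.0
```

Emit:
{"api": "carry_out", "payload": {"series": [[[0.2,0,0],0,2],[[0.4,0,0],0,2],[[0.4,0,0],0,2]]}}

```text
t: 20.88
position: [0.49, -0.1825, 0.0449]
eef_rot: [-0.002, 0.997, -0.076, -0.008]
ft_force: [-15.7, 2.3, 2.0]
gripper_width: 0.0249
grip_force: 79.4
```

Emit:
{"api": "carry_out", "payload": {"series": [[[0.2,0,0],0,2],[[0.4,0,0],0,2],[[0.4,0,0],0,2]]}}

```text
t: 21.25
position: [0.4964, -0.1835, 0.0453]
eef_rot: [-0.001, 0.997, -0.076, -0.006]
ft_force: [-8.1, 2.1, 1.5]
gripper_width: 0.0253
grip_force: 79.2
```

```bash
python3 avg.py
```

```text
21.65 [498.11, -183.81, 45.71, -8.34, -1.82, -0.17, 0.25, -1.16, -0.13, -8.75] sd [0.1  0.41 0.1 ]
```

Emit:
{"api": "carry_out", "payload": {"series": [[[0.2,0,0],0,2],[[0.4,0,0],0,2],[[0.4,0,0],0,2]]}}

```text
t: 22.02
position: [0.4991, -0.1839, 0.0451]
eef_rot: [-0.002, 0.997, -0.076, -0.007]
ft_force: [-14.3, 1.8, 2.3]
gripper_width: 0.0247
grip_force: 79.3
```

Emit:
{"api": "carry_out", "payload": {"series": [[[0.2,0,0],0,2],[[0.4,0,0],0,2],[[0.4,0,0],0,2]]}}

```text
t: 22.4
position: [0.5058, -0.1851, 0.0457]
eef_rot: [-0.001, 0.997, -0.076, -0.004]
ft_force: [-7.3, 2.2, 0.2]
gripper_width: 0.0251
grip_force: 79.1
```

Emit:
{"api": "carry_out", "payload": {"series": [[[0.2,0,0],0,2],[[0.4,0,0],0,2],[[0.4,0,0],0,2]]}}

```text
t: 22.78
position: [0.513, -0.1864, 0.0463]
eef_rot: [-0.001, 0.997, -0.076, -0.001]
ft_force: [-2.8, 3.9, -1.0]
gripper_width: 0.025
grip_force: 78.9
```

```bash
python3 avg.py
```

```text
23.175 [513.19, -186.51, 46.38, -3.65, -3.49, 1.14, 0.51, -0.65, -0.25, -8.77] sd [0.03 0.37 0.04]
```

Emit:
{"api": "carry_out", "payload": {"series": [[[0.15,0,0],0,2],[[0.3,0,0],0,2],[[0.3,0,0],0,2]]}}

```text
t: 23.55
position: [0.517, -0.1872, 0.0466]
eef_rot: [-0.0, 0.997, -0.077, 0.0]
ft_force: [-1.8, 4.7, -2.0]
gripper_width: 0.025
grip_force: 78.8
```

```bash
python3 avg.py
```

```text
23.95 [517.09, -187.24, 46.66, -2.2, -4.58, 1.73, 0.71, -0.41, -0.31, -8.78] sd [0.02 0.55 0.03]
```

Emit:
{"api": "carry_out", "payload": {"series": [[[0.1,0,0],0,2],[[0.2,0,0],0,2],[[0.2,0,0],0,2]]}}

```text
t: 24.32
position: [0.5178, -0.1873, 0.0464]
eef_rot: [-0.0, 0.997, -0.076, -0.001]
ft_force: [-3.9, 4.9, -1.4]
gripper_width: 0.025
grip_force: 78.8
```

```bash
python3 avg.py
```

```text
24.725 [517.85, -187.35, 46.46, -3.99, -4.34, 0.84, 0.62, -0.67, -0.29, -8.77] sd [0.01 0.36 0.02]
```

Seat reached: the eye is 58.9 mm from the pin axis, and the force dropped after the throat passed and is now rising at the stop. I'll release and lift off.

Emit:
{"api": "carry_out", "payload": {"series": [[[-0.1,0,0],0,2],[[-0.1,0,0],0,3],[[-0.1,0,0],0,4.5],[[-0.1,0,0],0,4.5],[[-0.1,0,0],0,4.5]]}}

```text
t: 25.35
position: [0.5182, -0.1882, 0.0469]
eef_rot: [0.0, 0.997, -0.077, 0.001]
ft_force: [0.1, 0.5, 0.5]
gripper_width: 0.0451
grip_force: 0.0
```

Emit:
{"api": "carry_out", "payload": {"series": [[[0,0,0],0,4.5],[[0,0,-0.5],0,4.5],[[0,0,-1.5],0,4.5],[[0,0,-4],0,4.5],[[0,0,-7],0,4.5]]}}

```text
t: 25.98
position: [0.5176, -0.1876, 0.1177]
eef_rot: [-0.0, 0.997, -0.077, -0.0]
ft_force: [0.3, -0.3, 0.7]
gripper_width: 0.045
grip_force: 0.0
```

Emit:
{"api": "carry_out", "payload": {"series": [[[-2,0,-3],0,4.5],[[-2,0,-6],0,4.5],[[-2,0,-6],0,4.5],[[-2,0,-6],0,4.5]]}}

```text
t: 26.48
position: [0.4977, -0.1845, 0.1765]
eef_rot: [-0.0, 0.997, -0.077, -0.0]
ft_force: [-0.5, 0.2, -0.7]
gripper_width: 0.0452
grip_force: 0.0
```

Run:
```python
from avg import *
avg(3)
w=snap('wrist','w8');d=snap('side','d8');s=snap('scene','s8')
p=proj('w8',[.56,-.194,.066])[0].astype(int);print(p);y=max(0,min(234,p[1]-75));x=p[0]-60
c=np.zeros((600,800,3),np.uint8);c[:,:480]=cv2.resize(w[y:y+150,x:x+120],(480,600),interpolation=cv2.INTER_CUBIC)
c[:300,480:]=cv2.resize(d[140:190,195:248],(320,300),interpolation=cv2.INTER_CUBIC)
c[300:,480:]=cv2.resize(s[205:255,180:233],(320,300),interpolation=cv2.INTER_CUBIC);cv2.imwrite('pics/m7.png',c)
```

```text
26.625 [497.36, -184.33, 175.64, 0.16, 0.04, -0.15, -0.02, -0.02, -0.03, -8.78] sd [0.17 0.68 0.01]
[254 121]
```

View pics/m7.png

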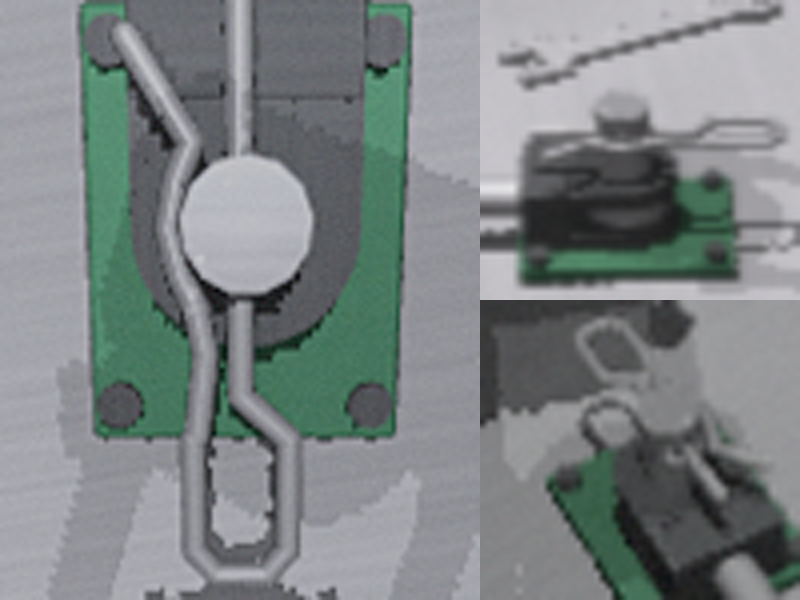

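The straight leg runs through the pin, coming out past it at crop (240,70). The pin, at crop (245,225), sits in the hollow of the bent leg, and the gripper is clear.

```bash
python3 -c "
from cell import finish_job
print(finish_job())"
```

```text
the job is handed in; nothing more can be done
None
```

The R-clip now locks the clevis pin, with its straight leg through the cross-hole and the pin snapped into the hollow of the bent leg; the gripper is clear, and I handed the job in at about 27 s, with the highest force reading about 16 N.

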